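# Clock a specimen holder to the index and clamp it with the ratchet knob

### The arm

A 6-joint arm with a two-finger parallel gripper is mounted at the origin on a cart in front of the work surface, level with it; the furniture and walls round the work are solid. World frame = base frame: x ahead of the robot, y to its left, z up, the work surface at z = 0. Lengths are in m, angles in rad, forces in N, time in s.
With the tool pointing down it reaches from about 0.375 to 0.9 m from the base axis. Payload 3.1 kg.
Tool frame: the origin (TCP) lies on the centre line of the jaws, within the pads' length; the fingertips stand robot.nose_length ahead of it and the grasp point (between the pads) lies 6 mm ahead of it (robot.nose_length is the distance from the TCP to the fingertips, in m); z points along the fingers, y is the line along which they close (so a half turn about z gives the same grasp; the last joint's range is limited). The gripper opens to 87 mm and grips with 3 to 60 N. Pads are 19 mm wide; open, the fingers measure 117 mm over their backs; the gripper's body (75 mm by 190 mm) begins 51 mm behind the grasp point.
Start: joints at [-0.178, 0.527, 1.433, -0, 1.181, -0.178], TCP at [0.625, 0, 0.248] pointing down, gripper open.
Joint ranges: [-3.08, 3.08], [-0.75, 2.2], [0.22, 2.44], [-1.43, 4.57], [0, 2.65], [-2.85, 2.85]. Speed limits (rad/s): [2.79, 2.79, 3.14, 3.14, 3.14, 3.14].

### API

Orientations are given as a unit quaternion [x, y, z, w].
In Python, from rig import robot gives the robot as it stands.
- The arm moves only by the shell command python3 -m crank 'ROWS' [FORCE]. ROWS is JSON, one flat list of numbers, 7 for each row, row after row: the shift along the tool's x, y, z in mm, then the turn, a rotation vector about the tool's x, y, z in degrees, then the closure in counts, from 0 (fully open) to 255 (shut). In form: [x, y, z, ax, ay, az, fingers, x, y, z, ax, ay, az, fingers, ...]. A call has exactly 5 rows; each row is the pose to reach, as a shift and turn from the pose commanded when the call began, along the tool's axes at that moment; what a row does not reach only later rows make up. A row lasts 1/12 s, in which the tool goes at most 41.7 mm and 7.16 degrees, less where a joint would pass 70% of its speed; a pose out of reach is approached as far as the arm can. A call with a gripper value outside its range is refused whole. The fingers move at their own pace and stop on an object; FORCE is the grip in N (left out, the last holds). Time passes only in rows, so rows that repeat a pose let the fingers close, or fill a call up. It gives the time, the measured TCP pose, the force, the opening and the grip force at its end, in the units of the state.
- robot.get_obs(): the state, without advancing time (a new reading comes with each control period).
- robot.camera(name): name is "scene" or "side" or "wrist"; returns a dict with "pixels" (400x640x3 uint8, red, green, blue), "intrinsics" (3x3 intrinsics, pixels), "extrinsics" (4x4, takes a point from camera to world coordinates); the wrist camera has in their place "mount" (4x4, takes a point from camera to tool coordinates, whose origin is the TCP and whose axes are the flange's). Camera axes: x right, y down, z forward; pixel columns grow to the right and rows downward; lengths in m; the calibration is good to about 2 mm. The wrist camera is an equidistant fisheye: a pixel r from the principal point sees the ray r / f radians off the axis. A picture is of the moment at which its call begins: read the wrist's pose just before it. There is no depth.
- robot.hand_in(): hands the job in; it is judged then, once.
The state is a dict: "time": time; "q": joint angles; "joint_velocities": joint speeds; "joint_torque": joint torques, N m; "position": TCP position; "tool_rot": TCP orientation; "ft_force": force on the tool from outside, world axes, zero at the start; "moment": the same for the moment, N m; "grip_width": finger opening in m; "grip_force": force on a finger pad.
Only numpy, scipy, OpenCV 4.12 (cv2) and the standard library are available. Lean on these libraries where they do the work, as an engineer would, in place of code of your own. Each camera call takes 0.05 s, during which the arm holds its last target. There are 200 camera calls.

### The job

Stand the round specimen holder on the clamping fixture, in the V, turned so that its tab faces the point of the index post. Then turn the ratchet knob clockwise to close the jaw on the holder, until the knob slips with several clicks, leaving the holder clamped with its tab still facing the point. Leave the loupe, the black puck and the marker where they are.

Things in the scene. Friction and masses are not known exactly. Their poses are not given: they have to be found in the camera images.
- holder_center (a point): Centre (half-way up) of the loose steel specimen holder: an upright cylinder 36 mm in diameter and 45 mm high, about 0.22 kg, with a black resin disc in its top. Its x axis points along the one radial tab, its z axis up. The tab is flush with the top (7 mm thick, 8 mm wide) and sticks out to 29 mm from the axis. It stands on the bench at the start, turned any way.
- tab_tip (a point): Outer end of the holder's tab: 29 mm from the holder's axis along its x and 19 mm above its centre.
- fixture: Clamping fixture, fixed to the bench. Origin at the centre of its underside, x along its length, z up. Base plate 216 x 84 x 10 mm. Along x: grey gear housing from x -90 to -30 mm (54 mm wide, top 37 mm above the bench) with the ratchet knob on top, the sliding jaw, the V nest, the index post. The V is two dark steel walls, 16 mm high (top 26 mm above the bench), at 45 degrees either side of +x, open towards the jaw.
- nest (a point): Point on top of the fixture's base plate (10 mm above the bench), on the axis of a holder that touches both walls of the V; 50 mm from the fixture's origin along its x. Axes as the fixture's. A properly seated holder stands with its underside here; the jaw, when open, leaves it 7 mm to spare towards -x.
- index_tip (a point): Tip of the steel point on the index post, 33 mm from the nest point along the fixture's x, 52 mm above the bench (level with the tab of a seated holder); the point looks to -x at the nest. The post stands behind it, 94 to 106 mm from the fixture's origin, top 57 mm above the bench. With the holder seated and rightly turned, the tab points along the fixture's +x, its tip about 4 mm short of the point.
- clamp_jaw: Flat steel jaw, 34 mm wide, top 26 mm above the bench, that slides along the fixture's +x towards the V. Its origin coincides with the fixture's origin when fully open (as at the start) and is 7 mm further along x when it presses a seated holder. Turning the ratchet knob clockwise seen from above drives it 5 mm per radian.
- knob_grip (a point): Point on the axis of the ratchet knob, 56 mm above the bench, at the height to grip; 60 mm from the fixture's origin along its -x. The knob is a black round knurled cylinder, 29 mm in diameter, from 40 to 67 mm above the bench; its axis is upright. It can be gripped at any yaw and turned in several strokes; it stays where it is left.
- ratchet_knob (a joint): How far the knob has slipped in its ratchet, rad; 0 at the start. It stays near 0 while the knob drives the jaw (about 0.07 N m) and grows when the knob goes on clockwise with the jaw stalled on the holder (slip torque about 0.14 N m); one click is about 0.1 rad. The jaw stays tight by itself when the knob is let go. Turning anticlockwise opens the jaw.
- loupe: Black eye loupe, 39 mm in diameter, 24 mm high, loose on the bench; bystander.
- puck_1: Black round resin puck, 30 mm in diameter, 17 mm high, loose on the bench; bystander.
- marker: Black and white marker pen, 136 mm long, 16 mm thick, loose on the bench; bystander.
Things that resemble listed ones, but are neither listed nor needed, are in the scene too. Leave any blue look-alike of the part that bears holder_center alone.

How it is judged:
On the way, in this order (a step that is already met when the one before it is completed fails the run):
1. the holder stands on the base plate in the V, let go, its tab facing the index point (horizontal distance between holder_center and nest below 0.008 m and z of holder_center in the frame of fixture between 0.0295 and 0.0355 m and angle between the x axis of holder_center and the x axis of fixture, either way round below 0.14 rad and horizontal distance between tab_tip and index_tip below 0.017 m and contact force between the fingers and anything else below 0.1 N), for 0.2 s.
2. the ratchet has slipped with the jaw pressing on the holder (value of joint ratchet_knob above 0.25 rad and contact force between clamp_jaw and specimen_holder above 4 N), for 0.1 s.
At the end, for the whole second after the job is handed in: The holder stands upright on the base plate, within 3 mm of its seat in the V, its tab within 0.14 rad (8 degrees) of facing the index point; the ratchet has slipped by more than 0.25 rad, and the jaw presses on the holder with more than 4 N (all of step 2 and horizontal distance between holder_center and nest below 0.003 m and z of holder_center in the frame of fixture between 0.0295 and 0.0355 m and angle between holder_center's own z axis and vertical below 0.06 rad and angle between the x axis of holder_center and the x axis of fixture, either way round below 0.14 rad and horizontal distance between tab_tip and index_tip below 0.012 m and linear speed of specimen_holder below 0.01 m/s); the robot touches nothing.
It fails at once if the loupe is pushed more than 20 mm (distance of loupe from where it was at the start of the episode above 0.02 m).
It fails at once if the puck is pushed more than 20 mm (distance of puck_1 from where it was at the start of the episode above 0.02 m).
It fails at once if the marker is pushed more than 20 mm (distance of marker from where it was at the start of the episode above 0.02 m).
It also fails if it takes over 61 s, if anything falls off the work surface, if the arm or the gripper's body presses on something with over 40 N, if the wrist force passes 120 N, or if a joint passes its speed limit or range.

## Working session

There is one attempt and no reset: what is moved stays moved. The work goes in short steps, Python scripts to look and compute and a shell command to move; the robot and the scene stay as the last step left them, time stands still between calls to the robot, and variables do not carry over. Pictures are saved under pics/ and viewed, at most 10 in all, crops included, and the job is handed in when it is done.

```bash
ls; mkdir -p pics
python3 - <<'E'
from rig import robot
import cv2,numpy as np
o=robot.get_obs();print(o);print(robot.nose_length)
for n in("scene","side","wrist"):
    c=robot.camera(n);cv2.imwrite(f"pics/{n}0.png",c["pixels"][:,:,::-1])
    print(n,{k:np.round(v,4).tolist() for k,v in c.items() if k!="pixels"})
E
```

```text
pics
{'time': 0.0, 'q': array([-1.78478096e-01,  5.28465880e-01,  1.43387554e+00, -1.63886293e-05,
        1.18137465e+00, -1.78520316e-01]), 'joint_velocities': array([-0.0018075 ,  0.00072612, -0.002039  , -0.00426721,  0.00064454,
        0.0005385 ]), 'joint_torque': array([-5.45745443e-04, -4.40045428e+01, -1.76593530e+01,  6.32597599e-02,
        5.83207863e-02, -1.53719384e-04]), 'position': array([6.24338938e-01, 1.58086603e-04, 2.46580252e-01]), 'tool_rot': array([ 7.07089250e-01,  7.07123515e-01, -6.11739948e-04, -8.67786023e-04]), 'ft_force': array([-0.8760779 , -0.91269227, -0.09419481]), 'moment': array([-0.0562166 ,  0.02517701,  0.03289385]), 'grip_force': 0.0, 'grip_width': 0.0869256437769364}
0.025
scene {'intrinsics': [[418.4649, 0.0, 314.4011], [0.0, 418.4649, 193.9868], [0.0, 0.0, 1.0]], 'extrinsics': [[-0.9108, -0.2876, 0.2962, 0.1928], [-0.4129, 0.6353, -0.6526, 0.8321], [-0.0005, -0.7167, -0.6974, 0.9448], [0.0, 0.0, 0.0, 1.0]]}
side {'intrinsics': [[504.8477, 0.0, 312.1573], [0.0, 504.8477, 196.5323], [0.0, 0.0, 1.0]], 'extrinsics': [[0.9865, -0.0634, 0.1507, 0.3696], [-0.163, -0.454, 0.876, -1.1348], [0.0129, -0.8888, -0.4582, 0.6413], [0.0, 0.0, 0.0, 1.0]]}
wrist {'intrinsics': [[309.7069, 0.0, 321.6511], [0.0, 309.7069, 203.208], [0.0, 0.0, 1.0]], 'mount': [[0.0004, -0.9636, -0.2673, 0.0732], [1.0, 0.0009, -0.0016, -0.0005], [0.0018, -0.2673, 0.9636, -0.1381], [0.0, 0.0, 0.0, 1.0]]}
```

View pics/scene0.png

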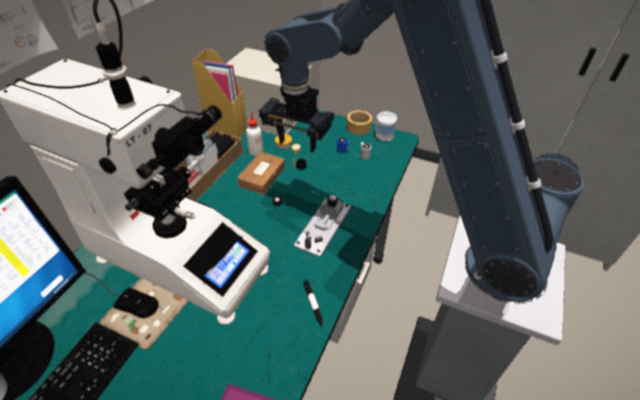

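View pics/wrist0.png

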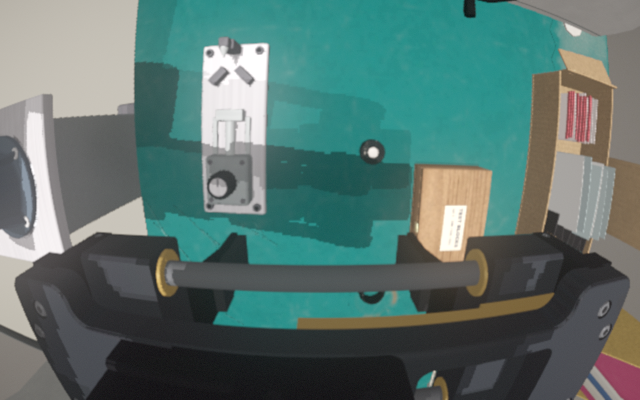

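The scene view shows the grey holder at about (366,150), next to the blue look-alike at (342,145), with the fixture at about (323,227). In the wrist view the fixture plate spans (203,45) to (268,213), with the knob at the bottom and the index post at the top, so fixture x is roughly world +y.

```bash
cat > h.py <<'E'
from rig import robot
import cv2,numpy as np
from scipy.spatial.transform import Rotation as R
def take(n,name=None):
    o=robot.get_obs();c=robot.camera(n);c["o"]=o
    if n=="wrist":
        T=np.eye(4);T[:3,:3]=R.from_quat(o["tool_rot"]).as_matrix();T[:3,3]=o["position"]
        c["E"]=T@c["mount"]
    else: c["E"]=c["extrinsics"]
    c["n"]=n
    if name: cv2.imwrite(f"pics/{name}.png",c["pixels"][:,:,::-1])
    return c
def cast(c,uv,z):
    uv=np.atleast_2d(uv).astype(float);K=c["intrinsics"]
    d=(uv-K[:2,2])/K[0,0]
    if c["n"]=="wrist":
        r=np.linalg.norm(d,axis=1,keepdims=True)+1e-12
        d=np.c_[np.sin(r)*d/r,np.cos(r)]
    else: d=np.c_[d,np.ones(len(d))]
    d=d@c["E"][:3,:3].T;p=c["E"][:3,3]
    return p+d*((z-p[2])/d[:,2])[:,None]
def proj(c,P):
    P=np.atleast_2d(P);q=(P-c["E"][:3,3])@c["E"][:3,:3];K=c["intrinsics"]
    if c["n"]=="wrist":
        rr=np.linalg.norm(q[:,:2],axis=1,keepdims=True);d=q[:,:2]/rr*np.arctan2(rr,q[:,2:])
    else: d=q[:,:2]/q[:,2:]
    return d*K[0,0]+K[:2,2]
E
python3 - <<'E'
from h import *
np.set_printoptions(precision=4,suppress=True)
s=take("scene");w=take("wrist")
print("holder",cast(s,[366,143],.045),cast(s,[366,158],0),"blue",cast(s,[342,139],.045))
print("others", cast(s,[[301,163],[277,200],[315,303]],.015),"bottle etc",cast(s,[[385,140],[298,147]],0))
print("fixture corners",cast(w,[[203,45],[268,43],[266,214],[203,212]],.01))
i=s["pixels"][110:260,230:430];cv2.imwrite("pics/c1.png",cv2.resize(i,None,fx=4,fy=4,interpolation=cv2.INTER_CUBIC)[:,:,::-1])
E
```

```text
holder [[ 0.5157 -0.3195  0.045 ]] [[ 0.5028 -0.2944  0.    ]] blue [[ 0.6014 -0.3064  0.045 ]]
others [[ 0.693  -0.1584  0.015 ]
 [ 0.6835  0.0352  0.015 ]
 [ 0.4241  0.3193  0.015 ]] bottle etc [[ 0.4733 -0.4237  0.    ]
 [ 0.7505 -0.2518  0.    ]]
fixture corners [[ 0.474   0.1754  0.01  ]
 [ 0.5583  0.1699  0.01  ]
 [ 0.5517 -0.0451  0.01  ]
 [ 0.4647 -0.043   0.01  ]]
```

View pics/c1.png

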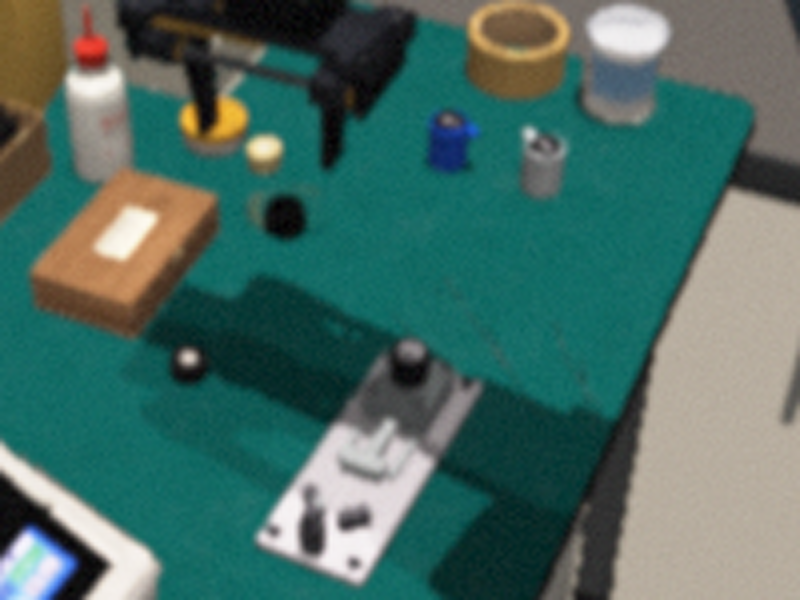

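The crop shows the holder's top at about (548,143), with its light tab at (528,131) pointing away from the camera. The blue look-alike sits to its left at (450,140), and the jar and tape are behind it. I'm moving above the holder.

```bash
python3 -m crank '[-37,-14,8,0,0,0,0,-74,-28,16,0,0,0,0,-111,-42,24,0,0,0,0,-148,-56,32,0,0,0,0,-185,-70,40,0,0,0,0]' && python3 -m crank '[-37,-13,5,0,0,0,0,-74,-26,10,0,0,0,0,-100,-36,15,0,0,0,0,-115,-43,20,0,0,0,0,-115,-43,20,0,0,0,0]'
python3 - <<'E'
from h import *
np.set_printoptions(precision=4,suppress=True)
w=take("wrist","w1");np.save("w1.npy",{k:w[k] for k in("pixels","intrinsics","E","n","o")},allow_pickle=True)
print(w["o"]["position"],w["o"]["tool_rot"],proj(w,[[.515,-.315,.045]]))
E
```

```text
time: 0.67
position: [0.5542, -0.1863, 0.2073]
tool_rot: [0.707, 0.707, 0.0, 0.0]
ft_force: [0.8, 0.8, -1.0]
grip_width: 0.0874
grip_force: 0.0
time: 1.08
position: [0.5102, -0.3036, 0.1865]
tool_rot: [0.709, 0.705, -0.001, -0.0]
ft_force: [0.8, 1.0, -0.5]
grip_width: 0.0869
grip_force: 0.0
[ 0.5102 -0.3036  0.1865] [ 0.7087  0.7055 -0.0006 -0.0003] [[327.9979 210.354 ]]
```

View pics/w1.png

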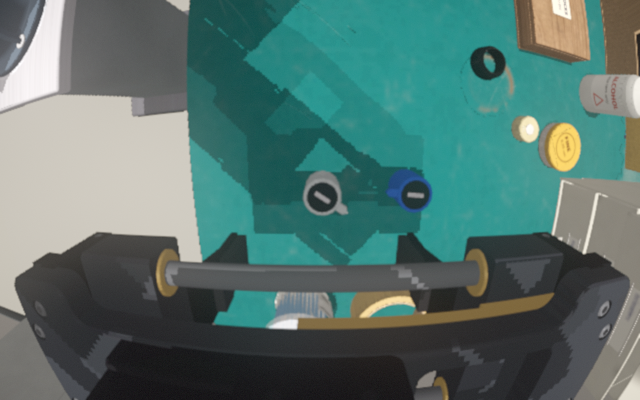

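The view shows the holder's black disc at about (323,195), with the tab reaching to about (346,211), towards +x/-y. The blue look-alike's disc is at (411,194).

```bash
cat > hold.py <<'E'
from h import *
def holder(w,guess,rad=.04):
    """disc centre and tab direction, from dark disc and light metal at the top plane"""
    px=w["pixels"];z=guess[2]
    h=cv2.cvtColor(px,cv2.COLOR_RGB2HSV)
    vv,uu=np.mgrid[0:400,0:640];P=cast(w,np.c_[uu.ravel(),vv.ravel()],z)[:,:2].reshape(400,640,2)
    near=np.linalg.norm(P-guess[:2],axis=2)<rad
    dark=((h[...,2]<60)&near).astype(np.uint8)
    n,l,st,ce=cv2.connectedComponentsWithStats(dark)
    k=min([i for i in range(1,n) if st[i,4]>80],key=lambda i:np.linalg.norm(cast(w,ce[i],z)[0,:2]-guess[:2]))
    hull=cv2.convexHull(np.argwhere(l==k)[:,::-1].astype(np.int32))
    m=np.zeros((400,640),np.uint8);cv2.fillConvexPoly(m,hull,1)
    c=P[m>0].mean(0);print("disc diam",2*np.sqrt(np.ptp(P[m>0],axis=0).prod())/2)
    met=(h[...,1]<60)&(h[...,2]>90)
    d=P-c;r=np.linalg.norm(d,axis=2)
    sel=met&(r>.0215)&(r<.031)
    a=np.arctan2(d[...,1],d[...,0])[sel]
    return c,a
E
python3 - <<'E'
from hold import *
np.set_printoptions(precision=4,suppress=True)
w=np.load("w1.npy",allow_pickle=True).item()
c,a=holder(w,np.array([.51,-.31,.045]))
print(c,np.histogram(np.degrees(a),bins=36,range=(-180,180))[0])
d=cast(w,[346,211],.045)[0,:2]-c;print(d,np.degrees(np.arctan2(d[1],d[0])))
E
```

```text
disc diam 0.02562074082952445
[ 0.5093 -0.3019] [ 0  0  0  0  0  0  0  0  0  0  0  0  0  7 30 18  1  0  0  0  0  0  0  4
 11 15 18 14 14 11  5  0  0  0  0  0]
[ 0.0228 -0.0138] -31.180021323850905
```

```bash
python3 - <<'E'
from hold import *
np.set_printoptions(precision=4,suppress=True)
w=np.load("w1.npy",allow_pickle=True).item()
c,a=holder(w,np.array([.51,-.31,.045]));a=np.degrees(a);s=a[(a>-70)&(a<0)];print("tab",s.mean(),np.median(s))
print("jar near foot",cast(w,[[276,291],[303,290],[331,292]],0))
for z in(.05,.07,.09,.1):print(z,cast(w,[300,319],z))
E
python3 - <<'E'
from hold import *
s=take("side");cv2.imwrite("pics/s1.png",cv2.resize(s["pixels"][100:350,180:580],None,fx=2,fy=2)[:,:,::-1])
print(proj(s,[[.509,-.302,0],[.509,-.302,.045]]))
E
```

```text
disc diam 0.02562074082952445
tab -32.469451415702565 -32.821412192856684
jar near foot [[ 0.4524 -0.4321  0.    ]
 [ 0.4857 -0.43    0.    ]
 [ 0.5198 -0.4328  0.    ]]
0.05 [[ 0.485 -0.437  0.05 ]]
0.07 [[ 0.4868 -0.422   0.07  ]]
0.09 [[ 0.4887 -0.4069  0.09  ]]
0.1 [[ 0.4896 -0.3994  0.1   ]]
[[309.03157503 285.04146936]
 [309.25480586 267.10200919]]
```

View pics/s1.png

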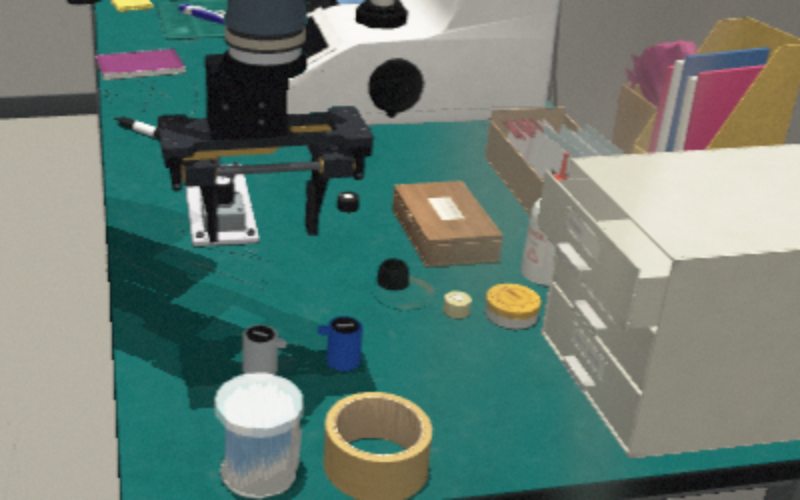

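The jar's foot starts at y = -0.43 and it stands about 65 mm high, so the gripper body clears it. I'll turn the tool +122.5° about its z axis, so the fingers close across the tab and the last joint stays in range, and part-close the fingers.

```bash
python3 -m crank '[0,0,5,0,0,7,75,0,0,10,0,0,14,75,0,0,15,0,0,21,75,0,0,20,0,0,28,75,0,0,25,0,0,35,75]' >/dev/null&& python3 -m crank '[0,0,5,0,0,7,75,0,0,10,0,0,14,75,0,0,15,0,0,21,75,0,0,20,0,0,28,75,0,0,25,0,0,35,75]' >/dev/null&& python3 -m crank '[0,0,1,0,0,7,75,0,0,2,0,0,14,75,0,0,3,0,0,21,75,0,0,4,0,0,28,75,0,0,5,0,0,35,75]'>/dev/null && python3 -m crank '[0,0,0,0,0,7,75,0,0,0,0,0,14,75,0,0,0,0,0,17.5,75,0,0,0,0,0,17.5,75,0,0,0,0,0,17.5,75]'
python3 - <<'E'
from hold import *
np.set_printoptions(precision=4,suppress=True)
w=take("wrist","w2");c,a=holder(w,np.array([.509,-.302,.045]));a=np.degrees(a)
print(c,np.histogram(a,bins=36,range=(-180,180))[0]);s=a[(a>-70)&(a<0)];print("tab",s.mean(),np.median(s))
Rm=R.from_quat(w["o"]["tool_rot"]).as_matrix();print("yaw",np.degrees(np.arctan2(Rm[1,1],Rm[0,1])),Rm[:,2])
print("shift tool mm",1000*Rm.T@(np.r_[c,.046]-w["o"]["position"]))
print("px",proj(w,np.r_[c,.045]))
E
```

```text
time: 2.85
position: [0.5127, -0.2987, 0.1329]
tool_rot: [0.961, -0.278, 0.0, -0.0]
ft_force: [-0.1, -0.1, 0.9]
grip_width: 0.0615
grip_force: 0.0
disc diam 0.027141765715999244
[ 0.509  -0.3017] [ 0  0  0  0  0  0  0  0  0  0  1 11 25 36 65 44 35 29 14  1  0  0  0  0
  0  0  0  0  0  0  0  0  0  0  0  0]
tab -31.48066245506865 -32.00000195207124
yaw -122.29005749105761 [ 0.0003  0.     -1.    ]
shift tool mm [-1.5115  4.5417 86.8778]
px [[327.0022 217.1059]]
```

View pics/w2.png

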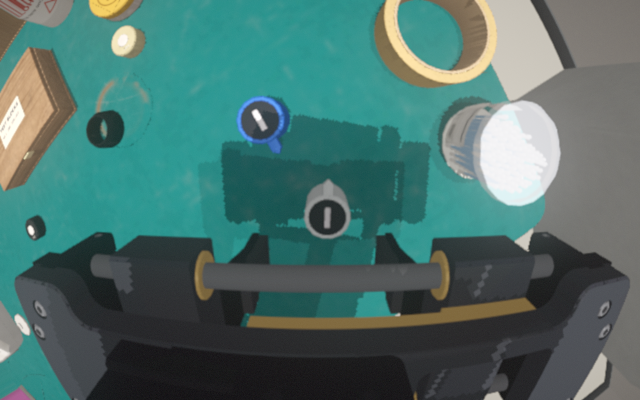

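The holder's disc is at (327,217) and its tab tip at (328,183), so the tool's x axis lines up with the tab. I'm descending and gripping.

```bash
python3 -m crank '[-1.5,4.5,25,0,0,0,75,-1.5,4.5,50,0,0,0,75,-1.5,4.5,70,0,0,0,75,-1.5,4.5,87,0,0,0,75,-1.5,4.5,87,0,0,0,75]' 25 && python3 -m crank '[0,0,0,0,0,0,200,0,0,0,0,0,0,200,0,0,0,0,0,0,200,0,0,0,0,0,0,200,0,0,0,0,0,0,200]' 25
```

```text
time: 3.32
position: [0.5066, -0.301, 0.0424]
tool_rot: [0.96, -0.279, -0.003, -0.001]
ft_force: [-1.0, 0.4, 0.2]
grip_width: 0.0613
grip_force: 0.0
time: 3.73
position: [0.509, -0.3031, 0.0468]
tool_rot: [0.96, -0.28, 0.001, 0.0]
ft_force: [2.1, 2.6, 2.0]
grip_width: 0.036
grip_force: 1.5
```

```bash
python3 -m crank '[0,0,-15,0,0,0,200,0,0,-40,0,0,0,200,0,0,-70,0,0,0,200,0,0,-100,0,0,0,200,0,0,-130,0,0,0,200]' 25 && python3 -m crank '[-19,-31,-2,0,0,0,200,-38,-62,-4,0,0,0,200,-57,-93,-6,0,0,0,200,-76,-124,-8,0,0,0,200,-95,-155,-10,0,0,0,200]'>/dev/null && python3 -m crank '[-19,-31,0,0,0,0,200,-38,-62,0,0,0,0,200,-57,-93,0,0,0,0,200,-76,-124,0,0,0,0,200,-95,-155,0,0,0,0,200]'&&
python3 -m crank '[0,0,0,0,0,-7,200,0,0,0,0,0,-14,200,0,0,0,0,0,-21,200,0,0,0,0,0,-28,200,0,0,0,0,0,-35,200]'>/dev/null&&python3 -m crank '[0,0,0,0,0,-7,200,0,0,0,0,0,-14,200,0,0,0,0,0,-21,200,0,0,0,0,0,-28,200,0,0,0,0,0,-35,200]'>/dev/null&&python3 -m crank '[0,0,0,0,0,-7,200,0,0,0,0,0,-14,200,0,0,0,0,0,-21,200,0,0,0,0,0,-28,200,0,0,0,0,0,-35,200]'>/dev/null&&python3 -m crank '[0,0,0,0,0,-7,200,0,0,0,0,0,-14,200,0,0,0,0,0,-15.3,200,0,0,0,0,0,-15.3,200,0,0,0,0,0,-15.3,200]'
python3 - <<'E'
from h import *
np.set_printoptions(precision=4,suppress=True)
w=take("wrist","w3");np.save("w3.npy",{k:w[k] for k in("pixels","intrinsics","E","n","o")},allow_pickle=True)
print(w["o"]["position"],w["o"]["tool_rot"],w["o"]["q"])
E
```

```text
time: 4.15
position: [0.5077, -0.3025, 0.1766]
tool_rot: [0.96, -0.28, -0.001, -0.0]
ft_force: [0.5, -0.6, -2.7]
grip_width: 0.0342
grip_force: 25.0
time: 4.98
position: [0.5138, 0.0624, 0.1857]
tool_rot: [0.96, -0.28, -0.0, 0.0]
ft_force: [0.5, 0.6, -2.5]
grip_width: 0.0345
grip_force: 25.0
time: 6.65
position: [0.5144, 0.0606, 0.1856]
tool_rot: [0.721, 0.693, -0.0, -0.0]
ft_force: [0.1, 1.1, -3.2]
grip_width: 0.0344
grip_force: 25.0
[0.5144 0.0606 0.1856] [ 0.7214  0.6925 -0.0001 -0.0001] [-0.0987  0.4734  1.7623 -0.      0.906  -0.0579]
```

View pics/w3.png

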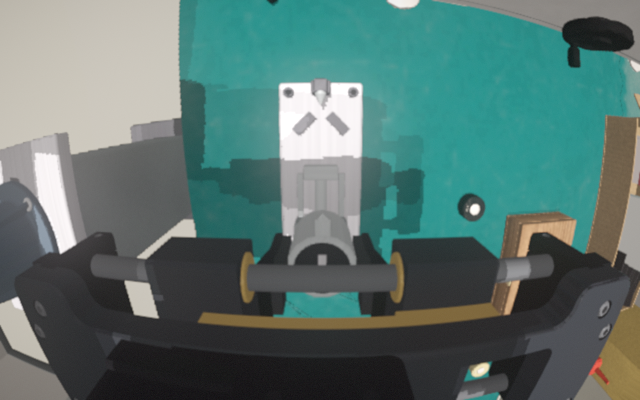

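The view shows the fixture plate from column 280 to 362, its far edge at row 84, the V walls at (305,123) and (338,123), and the index point at about (321,100). The held holder's tab points up the image at about (320,212).

```bash
cat > fix.py <<'E'
from hold import *
np.set_printoptions(precision=4,suppress=True)
w=np.load("w3.npy",allow_pickle=True).item();px=w["pixels"];h=cv2.cvtColor(px,cv2.COLOR_RGB2HSV)
m=cv2.medianBlur(((h[...,1]<70)*255).astype(np.uint8),3)
L=[];Rr=[];T=[]
for r in range(90,205,2):
    row=m[r,250:400]>0;i=np.flatnonzero(row)
    if len(i)>20: L.append((250+i[0]-.5,r));Rr.append((250+i[-1]+.5,r))
for c in list(range(288,308,2))+list(range(334,356,2)):
    i=np.flatnonzero(m[60:140,c]);T.append((c,60+i[0]-.5))
def line(uv):
    P=cast(w,uv,.01)[:,:2].astype(np.float32);vx,vy,x,y=cv2.fitLine(P,cv2.DIST_HUBER,0,.001,.001).ravel()
    return np.array([vx,vy]),np.array([x,y]),P
l,r,t=line(L),line(Rr),line(T)
sg=lambda v:v*np.sign(v[1])
for q in(l,r):print("edge",np.degrees(np.arctan2(*sg(q[0])[::-1])),q[1])
print("far",np.degrees(np.arctan2(t[0][1],t[0][0])),t[1])
u=sg(l[0])+sg(r[0]);u/=np.linalg.norm(u);n=np.array([u[1],-u[0]])
print("width",n@(r[1]-l[1]))
off=(n@l[1]+n@r[1])/2
O=u*(u@t[1]-.108)+n*off
print("yaw",np.degrees(np.arctan2(u[1],u[0])),"origin",O,"nest",O+.05*u)
nest=O+.05*u
print("tip px pred",proj(w,[np.r_[nest+.033*u,.052]]),"walls/V plate",proj(w,[np.r_[nest,.01]]))
p=w["o"]["position"]
vv,uu=np.mgrid[180:300,270:370];P=cast(w,np.c_[uu.ravel(),vv.ravel()],p[2]-.001)[:,:2];d=P-p[:2];rr=np.linalg.norm(d,axis=1)
g=px[180:300,270:370].reshape(-1,3).max(1)
a=np.degrees(np.arctan2(d[:,1],d[:,0]))
for lo,hi in((.021,.024),(.024,.028),(.028,.032)):
    s=(rr>lo)&(rr<hi)&(g>95)&(a>40)&(a<140);print(lo,s.sum(),a[s].mean() if s.any() else None)
Rm=R.from_quat(w["o"]["tool_rot"]).as_matrix();print("toolx yaw",np.degrees(np.arctan2(Rm[1,0],Rm[0,0])))
cv2.imwrite("pics/c3.png",cv2.resize(px[70:310,240:400],None,fx=2.5,fy=2.5,interpolation=cv2.INTER_CUBIC)[:,:,::-1])
E
python3 fix.py
```

```text
edge 87.798515 [0.4709 0.1061]
edge 87.90267 [0.5567 0.1132]
far -2.4011447 [0.5116 0.1728]
width 0.08553205
yaw 87.85059 origin [0.5121 0.0647] nest [0.514  0.1147]
tip px pred [[319.7267 103.6413]] walls/V plate [[320.178  138.2937]]
0.021 403 89.89619016951139
0.024 652 88.66984794656993
0.028 827 89.11973448274514
toolx yaw 87.66089930371858
```

View pics/c3.png

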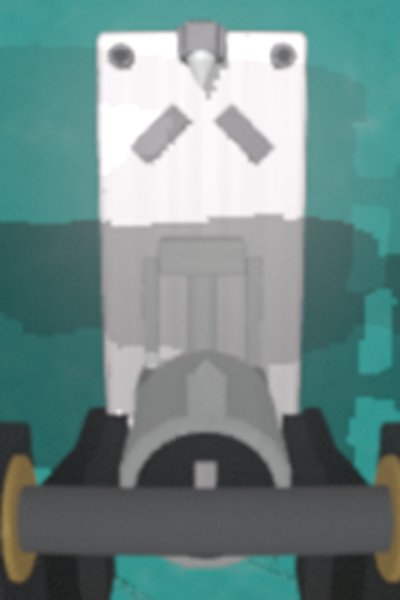

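The crop confirms the tab points straight at the index point (cone tip near (206,90)), and the V is centred on the plate axis. I'm moving over the nest and lowering.

```bash
python3 -m crank '[18,-1,0,0,0,0,200,36,-2,0,0,0,0,200,52.5,-2.4,0,0,0,0,200,52.5,-2.4,0,0,0,0,200,52.5,-2.4,0,0,0,0,200]'>/dev/null && python3 -m crank '[0,0,25,0,0,0,200,0,0,50,0,0,0,200,0,0,75,0,0,0,200,0,0,100,0,0,0,200,0,0,115,0,0,0,200]'>/dev/null && python3 -m crank '[0,0,2,0,0,0,200,0,0,4,0,0,0,200,0,0,5,0,0,0,200,0,0,5,0,0,0,200,0,0,5,0,0,0,200]'
```

```text
time: 7.95
position: [0.515, 0.113, 0.0666]
tool_rot: [0.721, 0.693, 0.001, 0.001]
ft_force: [0.2, -0.2, -2.3]
grip_width: 0.0343
grip_force: 25.0
```

```bash
python3 -m crank '[0,-0.5,3,0,0,0,200,0,-0.5,6,0,0,0,200,0,-0.5,8,0,0,0,200,0,-0.5,9,0,0,0,200,0,-0.5,9,0,0,0,200]'
python3 - <<'E'
from h import *
for i in range(3):
    w=take("wrist","w4" if i==2 else None);print(w["o"]["position"],w["o"]["ft_force"])
s=take("side");q=proj(s,[[.514,.115,.03]])[0].astype(int);print(q)
cv2.imwrite("pics/s4.png",cv2.resize(s["pixels"][q[1]-50:q[1]+50,q[0]-65:q[0]+65],None,fx=5,fy=5,interpolation=cv2.INTER_CUBIC)[:,:,::-1])
E
```

```text
time: 8.37
position: [0.5141, 0.1131, 0.057]
tool_rot: [0.72, 0.693, 0.0, 0.0]
ft_force: [0.2, -0.4, 2.3]
grip_width: 0.0342
grip_force: 25.0
[0.51413908 0.11308078 0.05697677] [ 0.2296646  -0.43699402  2.26804764]
[0.51416026 0.11305438 0.05699822] [-0.79952579 -1.53637693  1.80319911]
[0.51416153 0.1130825  0.05700659] [ 0.04754681 -1.22312495  2.66552249]
[287 184]
```

View pics/w4.png

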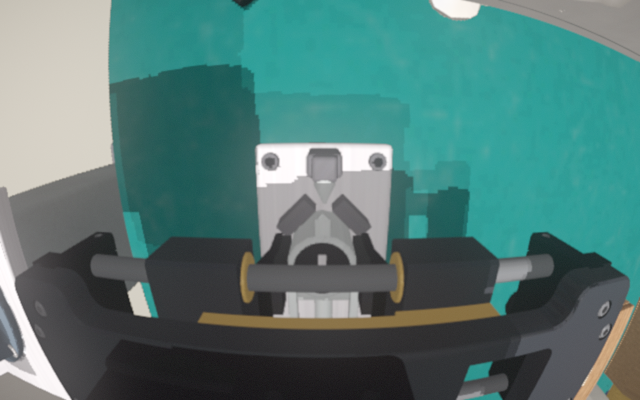

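The force went from -2.3 to +2.3 N, so the holder rests on the plate in the V, its tab at about (324,205) facing the point. I'm releasing and lifting.

```bash
python3 -m crank '[0,0,0,0,0,0,75,0,0,0,0,0,0,75,0,0,0,0,0,0,75,0,0,0,0,0,0,75,0,0,0,0,0,0,75]' && python3 -m crank '[0,0,-10,0,0,0,75,0,0,-35,0,0,0,75,0,0,-70,0,0,0,75,0,0,-105,0,0,0,75,-10,0,-130,0,0,0,75]'>/dev/null && python3 -m crank '[-35,0,0,0,0,0,75,-52,0,0,0,0,0,75,-52,0,0,0,0,0,75,-52,0,0,0,0,0,75,-52,0,0,0,0,0,75]'
python3 - <<'E'
from h import *
w=take("wrist","w5");np.save("w5.npy",{k:w[k] for k in("pixels","intrinsics","E","n","o")},allow_pickle=True)
from hold import *
c,a=holder(w,np.array([.514,.114,.055]));a=np.degrees(a);s=a[(a>60)&(a<120)];print(c,s.mean(),np.histogram(a,bins=36,range=(-180,180))[0])
print(proj(w,[[*c,.055],[.514-.0041,.1147-.11,.067]]))
q=np.array([.5121,.0647])-.06*np.array([np.cos(np.radians(87.85)),np.sin(np.radians(87.85))]);print("knob",q,w["o"]["q"])
cv2.imwrite("pics/c5.png",cv2.resize(w["pixels"][60:300,220:420],None,fx=2.5,fy=2.5,interpolation=cv2.INTER_CUBIC)[:,:,::-1])
E
```

```text
time: 8.98
position: [0.5135, 0.1133, 0.0563]
tool_rot: [0.721, 0.693, -0.0, -0.0]
ft_force: [-0.2, 0.7, 0.7]
grip_width: 0.058
grip_force: 0.0
time: 9.82
position: [0.511, 0.0516, 0.1867]
tool_rot: [0.721, 0.693, 0.0, -0.0]
ft_force: [0.6, 0.4, -0.5]
grip_width: 0.0616
grip_force: 0.0Traceback (most recent call last):
  File "<stdin>", line 4, in <module>
  File "hold.py", line 10, in holder
    k=min([i for i in range(1,n) if st[i,4]>80],key=lambda i:np.linalg.norm(cast(w,ce[i],z)[0,:2]-guess[:2]))
ValueError: min() iterable argument is empty
```

```bash
sed -i 's/rad=.04)/rad=.04,th=60)/; s/h\[...,2\]<60/h[...,2]<th/' hold.py
python3 - <<'E'
from hold import *
np.set_printoptions(precision=4,suppress=True)
w=np.load("w5.npy",allow_pickle=True).item()
for th in(80,95,110):
  try:
    c,a=holder(w,np.array([.514,.114,.055]),.025,th);a=np.degrees(a);s=a[(a>65)&(a<115)];print(th,c,s.mean(),np.histogram(a,bins=36,range=(-180,180))[0])
  except ValueError: print(th,"none")
u=np.array([np.cos(np.radians(87.85)),np.sin(np.radians(87.85))])
k=np.array([.5121,.0647])-.06*u
Rm=R.from_quat(w["o"]["tool_rot"]).as_matrix()
print("knob",k,Rm.T@(np.r_[k,.062]-w["o"]["position"])*1000,w["o"]["q"])
px=proj(w,np.r_[k,.067])[0];print(px)
E
```

```text
80 none
95 none
disc diam 0.02036442769099281
110 [0.5127 0.1095] 89.8172136410324 [55 57 55 57 54 55 56 55 59 53 56 55 55 56 57 55 58 53 62 56 58 57 57 58
 57 61 58 58 58 58 58 57 60 55 57 59]
knob [0.5098 0.0047] [-46.9698   0.6661 124.6864] [-0.1174  0.4668  1.7716  0.0006  0.9036 -0.079 ]
[323.3928 254.5027]
```

The holder has been let go. The knob's position follows from the plate fit, so I'm moving over it and descending with the fingertips above the housing.

```bash
python3 -m crank '[-25,0.5,10,0,0,0,75,-47,0.7,35,0,0,0,75,-47,0.7,65,0,0,0,75,-47,0.7,95,0,0,0,75,-47,0.7,105,0,0,0,75]' >/dev/null&& python3 -m crank '[0,0,4,0,0,0,75,0,0,9,0,0,0,75,0,0,13,0,0,0,75,0,0,13,0,0,0,75,0,0,13,0,0,0,75]' && python3 -m crank '[0,0,0,0,0,0,200,0,0,0,0,0,0,200,0,0,0,0,0,0,200,0,0,0,0,0,0,200,0,0,0,0,0,0,200]' 40&& python3 -m crank '[0,0,0,0,0,0,200,0,0,0,0,0,0,200,0,0,0,0,0,0,200,0,0,0,0,0,0,200,0,0,0,0,0,0,200]' 40; python3 -c "
from rig import robot;o=robot.get_obs();print(o['moment'],o['q'])"
```

```text
time: 10.7
position: [0.5109, 0.0044, 0.0694]
tool_rot: [0.72, 0.694, 0.001, 0.001]
ft_force: [1.4, 0.1, -0.5]
grip_width: 0.0614
grip_force: 0.0
time: 11.12
position: [0.5103, 0.0041, 0.0688]
tool_rot: [0.721, 0.693, 0.0, 0.0]
ft_force: [-0.6, -0.0, -0.1]
grip_width: 0.0361
grip_force: 0.0
time: 11.53
position: [0.5108, 0.0041, 0.0687]
tool_rot: [0.721, 0.693, 0.0, 0.0]
ft_force: [1.7, 0.8, 0.9]
grip_width: 0.028
grip_force: 40.0
[ 0.06334534 -0.20562725 -0.01672418] [-2.10978520e-01  6.70560852e-01  1.85582734e+00  1.34439644e-04
  6.13988326e-01 -1.72639881e-01]
```

Gripped. Now I'll turn clockwise (+z about the tool), reading the moment as I go.

```bash
M='from rig import robot;o=robot.get_obs();print(o["moment"].round(3),o["ft_force"].round(1),o["position"].round(4),o["q"][5].round(3),o["grip_width"])'
for i in 1; do python3 -m crank '[0,0,0,0,0,7,200,0,0,0,0,0,14,200,0,0,0,0,0,21,200,0,0,0,0,0,28,200,0,0,0,0,0,35,200]' >/dev/null; done; python3 -c "$M"
python3 -m crank '[0,0,0,0,0,7,200,0,0,0,0,0,14,200,0,0,0,0,0,21,200,0,0,0,0,0,28,200,0,0,0,0,0,35,200]' >/dev/null; python3 -c "$M"
python3 -m crank '[0,0,0,0,0,4,200,0,0,0,0,0,8,200,0,0,0,0,0,12,200,0,0,0,0,0,16,200,0,0,0,0,0,20,200]' >/dev/null; python3 -c "$M"
```

```text
[ 0.031 -0.194  0.028] [1.7 0.2 1. ] [0.5109 0.0041 0.0687] 0.444 0.028329135631602886
[ 0.082 -0.148  0.101] [ 0.8 -0.8  0.1] [0.511  0.004  0.0687] 1.055 0.028124535067579875
[ 0.071 -0.175  0.135] [0.7 0.  2.2] [0.511  0.004  0.0687] 1.401 0.02777557288157255
```

The moment has risen to 0.135 N m at 90°, so the jaw is stalling. I'm continuing through the slip.

```bash
M='from rig import robot;o=robot.get_obs();print(o["moment"].round(3),o["ft_force"].round(1),o["position"].round(4),o["q"][5].round(3),o["grip_width"])'
python3 -m crank '[0,0,0,0,0,3,200,0,0,0,0,0,6,200,0,0,0,0,0,9,200,0,0,0,0,0,12,200,0,0,0,0,0,15,200]' >/dev/null; python3 -c "$M"
python3 -m crank '[0,0,0,0,0,3,200,0,0,0,0,0,6,200,0,0,0,0,0,9,200,0,0,0,0,0,12,200,0,0,0,0,0,15,200]' >/dev/null; python3 -c "$M"
python3 -m crank '[0,0,0,0,0,3,200,0,0,0,0,0,6,200,0,0,0,0,0,9,200,0,0,0,0,0,12,200,0,0,0,0,0,15,200]' >/dev/null; python3 -c "$M"
```

```text
[ 0.058 -0.178  0.118] [2.4 0.2 0.8] [0.511  0.0039 0.0687] 1.662 0.028111226361744776
[ 0.071 -0.109  0.138] [ 1.2 -0.3  1.1] [0.511  0.0039 0.0687] 1.924 0.02785076809682472
[ 0.014 -0.194  0.11 ] [ 1.6 -0.5  0.3] [0.5109 0.0039 0.0687] 2.186 0.027972006308611158
```

The moment shows a sawtooth of 0.11–0.14 N m through 45° past the stall, which is the ratchet clicking. I'm releasing, lifting, turning back and looking.

```bash
python3 -m crank '[0,0,0,0,0,0,75,0,0,0,0,0,0,75,0,0,0,0,0,0,75,0,0,0,0,0,0,75,0,0,0,0,0,0,75]' && python3 -m crank '[0,0,-10,0,0,0,75,0,0,-35,0,0,0,75,0,0,-70,0,0,0,75,0,0,-100,0,0,0,75,0,0,-120,0,0,0,75]'>/dev/null
for i in 1 2 3; do :; done
python3 -m crank '[0,0,0,0,0,-7,75,0,0,0,0,0,-14,75,0,0,0,0,0,-21,75,0,0,0,0,0,-28,75,0,0,0,0,0,-35,75]'>/dev/null; python3 -m crank '[0,0,0,0,0,-7,75,0,0,0,0,0,-14,75,0,0,0,0,0,-21,75,0,0,0,0,0,-28,75,0,0,0,0,0,-35,75]'>/dev/null; python3 -m crank '[0,0,0,0,0,-7,75,0,0,0,0,0,-14,75,0,0,0,0,0,-21,75,0,0,0,0,0,-28,75,0,0,0,0,0,-35,75]'>/dev/null; python3 -m crank '[0,0,0,0,0,-7,75,0,0,0,0,0,-14,75,0,0,0,0,0,-21,75,0,0,0,0,0,-28,75,0,0,0,0,0,-30,75]'
python3 - <<'E'
from h import *
w=take("wrist");np.save("w6.npy",{k:w[k] for k in("pixels","intrinsics","E","n","o")},allow_pickle=True)
q=proj(w,[[.514,.1147,.055],[.5152,.1476,.052]]);print(q,w["o"]["grip_width"])
x,y=q[0].astype(int)
x0,y0=max(x-60,0),max(y-55,0);print(x0,y0)
cv2.imwrite("pics/c6.png",cv2.resize(w["pixels"][y0:y0+110,x0:x0+120],None,fx=5,fy=5,interpolation=cv2.INTER_CUBIC)[:,:,::-1])
E
```

```text
time: 14.45
position: [0.5098, 0.0043, 0.0684]
tool_rot: [0.916, -0.4, -0.0, 0.0]
ft_force: [0.6, 0.5, 0.2]
grip_width: 0.0534
grip_force: 0.0
time: 16.53
position: [0.51, 0.0043, 0.1892]
tool_rot: [0.719, 0.695, 0.0, 0.0]
ft_force: [-0.4, -0.5, 0.6]
grip_width: 0.0613
grip_force: 0.0
[[323.23543499  77.24490516]
 [323.34877995  42.05764578]] 0.06132686094104115
263 22
```

View pics/c6.png

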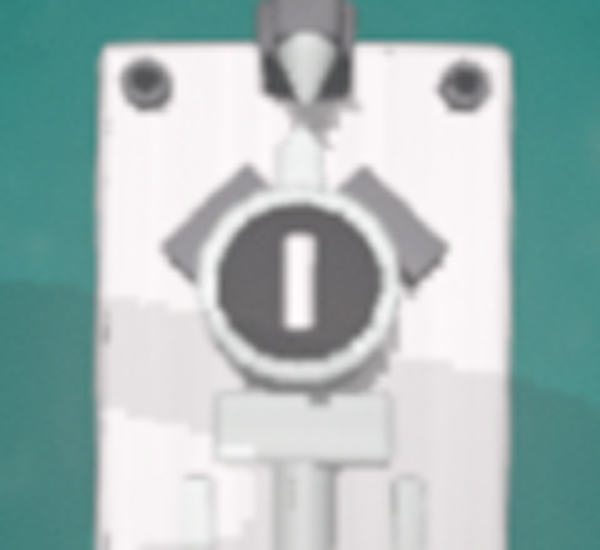

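The crop shows the holder seated against both V walls (disc at (299,282)), its tab at (300,150) facing the cone tip at about (304,105), and the jaw closed up against it (front edge at about row 390). I'm handing in.

```bash
python3 -c "
from rig import robot;print(robot.hand_in())"
```

```text
the job is handed in; nothing more can be done
None
```

The job is handed in, with no verdict returned: the holder is in the V with its tab facing the index point, the jaw is closed on it, and the knob was turned about 45° past the stall. The wrist moment sawtoothed at 0.11–0.14 N m over that turn, which is my evidence that it slipped; I did not read the slip or clamping force directly.

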